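# Ready the scale, then hold the sticking lock-up gate ajar

## Task

I want to take the parcel out of the lock-up cage and weigh it: first put the loose weighing tray on the scale, fully down on its two pegs and level, and let go of it. Then work the cage's sagging bolt free, lifting it over the bent lip of its keeper while pulling it back and never forcing it against the keeper, and pull the self-closing gate about 9 cm ajar at its free edge; leave everything else on the bench where it is. Finish while holding the gate still and ajar with the gripper; do not let go.

Things in the scene. Friction and masses are not known exactly. Their poses are not given: they have to be found in the camera images.
- tray_grip (a point): centre of the black handle bar of the loose steel weighing tray (0.35 kg nominal). The bar is 108 mm long along the tray's x axis, 16 wide along y, 14 high, raised on a post at each end like a basket handle; its centre is 73 mm above the tray's flat underside. Take it from above, fingers on the two long sides of the bar. Tray 146 (x) x 136 (y) mm, rim 14 high
- tray_seat (a point): centre of the tray's flat underside, tray axes (z up). Two through holes of 14.5 mm diameter in the 6 mm floor lie 45 mm either side of it along the tray's y axis, one each side of the handle. Either way round fits
- scale_seat (a point): centre of the top face of the scale's dark load plate, 57 mm above the bench; scale axes. Two steel pegs, 10 mm diameter, tapered at the top, 18 mm tall, stand on it 45 mm either side along its y axis. The seated tray's underside centre coincides with this point, with y axes parallel. The scale, a flat grey unit 170 x 150 mm with a blank dark strip at the side facing the robot (its housing reaches 100 mm from this point towards -x, 70 mm towards +x), is fixed to the bench
- cage: fixed grey steel wire lock-up cage, 290 wide (y), 230 deep (x), roof at 150 mm. Origin on the bench below the middle of the closed gate, x into the cage away from the robot, y to the left along the gate, z up. The gate is hinged at local y = +120; the keeper post is at local y = -139. The keeper on top of the post has two cheeks (in front of and behind the bolt, 52 mm high, top at z = 214) and a bent lip between them on the side towards the gate, top at z = 181
- leaf: the swinging gate leaf, 240 wide, 170 high, 24 thick, with the bolt on its top rail. Origin at the bench on the hinge line; its -y axis points from the hinge to the free edge, which is 238 mm from the hinge. Two straps, top at z = 218, hold the bolt on the top rail, 30 mm to the keeper side of the knob and 100 mm to its hinge side when shut
- gate_hinge (a point): a point on the gate's vertical hinge axis, 170 mm above the bench
- gate (a joint): angle of the gate about the hinge, rad: 0 closed, grows as the free edge swings out towards the robot, stop at 1.2 (0.38 is about 90 mm ajar). A spring closes it: about 0.3 N m at 0 rad, 0.6 N m at 0.4 rad
- knob (a point): centre of the steel pull knob standing up from the bolt: upright cylinder 20 mm diameter, 34 high, on an 8 mm stem, centre at z = 243 when the bolt sags, 175 mm from the hinge when shut. Grip from above. It moves with the bolt and the gate; free room of over 25 mm all round above z = 220
- bolt (a joint): how far the bolt is pulled back along the gate towards the hinge, m: about 0 shut, stop at 0.045; clear of the keeper's cheeks from 0.025. It stays where it is left (friction about 1 N)
- bolt_lift (a joint): how far the bolt is raised in its worn straps, m: 0 sagging, stop at 0.018. It drops under its own weight (about 1.2 N). A toe under the nose hangs 8 mm below the top of the keeper's lip and catches behind it when pulled without lifting; raised 10 mm or more it passes over. Once pulled back past 0.025 it may sag again. With a correct lift it slides freely (2 to 3 N); dragging it against the keeper with over 40 N counts as forcing
- parcel: cardboard parcel 100 x 130 x 80 inside the cage, a bystander; origin at the centre of its underside
- tape: large roll of tape lying flat, 100 across, 48 high, a bystander; origin at the centre of its underside
- tape_low: small roll of tape lying flat, 80 across, 24 high, a bystander; origin at the centre of its underside
- spray: capped bottle, 60 across, 150 high, a bystander; origin at the centre of its underside
- carton: small cardboard carton 100 x 80 x 70, a bystander; origin at the centre of its underside
- block: wooden block 90 x 30 x 25, a bystander; origin at the centre of its underside
- mug: white mug, 80 across, 90 high, a bystander; origin at the centre of its underside
There are look-alikes about, which are no part of the job. What is shaped like the part that bears scale_seat but red is not meant.

How it is judged:
By the outcome, as a careful person would: the job done as asked, in the order asked, and still so for the second after the job is handed in, while the arm keeps its last pose, push and grip.
It also fails if it takes over 54 s, if anything falls off the work surface, if the arm or the gripper's body presses on something with over 40 N, if the wrist force passes 120 N, or if a joint passes its speed limit or range.

## Robot

A 6-joint arm with a two-finger parallel gripper is mounted at the origin on the work surface. World frame = base frame: x ahead of the robot, y to its left, z up, the work surface at z = 0. Lengths are in m, angles in degrees, forces in N, time in s.
With the tool pointing down it reaches from about 0.325 to 0.9 m from the base axis. Payload 6.1 kg.
Tool frame: the origin (TCP) lies at the very end of the fingers, on their centre line; the grasp point (between the pads) lies 19 mm behind it; z points along the fingers, x is the direction in which the jaws open and shut, and the axes are right-handed (so a half turn about z gives the same grasp; the last joint's range is limited). The gripper opens to 85 mm and grips with 20 to 120 N. Pads are 22 mm wide; open, the fingers measure 114 mm over their backs; the gripper's body (76 mm by 85 mm) begins 54 mm behind the grasp point. The pads swing forward as they close: fully open they stand 13 mm farther back than shut.
Start: joints at [-82.282, 12.628, 87.462, -0, 79.91, -7.225], TCP at [0.161, -0.604, 0.211] pointing down, gripper open.
Joint ranges: [-170.65, 170.65], [-52.31, 119.04], [5.05, 147.46], [-71.25, 251.25], [11.57, 151.72], [-153.62, 153.62]. Speed limits (degrees/s): [147.25, 147.25, 172.46, 180, 180, 180].

## Interface

Orientations are given as a 3x3 rotation matrix whose columns are the frame's x, y, z axes.
In Python, from plant import goto, move_straight, set_joints, set_gripper, dwell, solve_ik, state, grab_frame, MotionError, sign_off, look_for, spot_point gives the robot as it stands. Calls block until the motion is done:
- goto(position, orientation): joint-space move of the TCP to a pose.
- move_straight(position, speed=0.15, rotation=None, threshold=None): straight line of the TCP; rotation=None keeps the orientation; speed is the mean speed in m/s. With threshold (N) it stops when the force on the tool has changed by that much, and returns True; else False.
- set_joints(angles): joint-space move.
- set_gripper(opening, strength=None): finger opening in m; strength is the grip in N (None keeps the last); returns when the fingers have stopped.
- dwell(seconds).
- solve_ik(position, orientation): joint angles nearest the present ones, or None.
- state(): the state.
- grab_frame(name): name is "scene" or "top"; returns a dict with "img" (384x512x3 uint8, red, green, blue), "camera_matrix" (3x3 intrinsics, pixels), "extrinsics" (4x4, takes a point from camera to world coordinates). Camera axes: x right, y down, z forward; pixel columns grow to the right and rows downward; lengths in m; the calibration is good to about 2 mm. A picture is of the moment at which its call begins. There is no depth.
A pose or a line that the arm cannot do raises MotionError and nothing moves.
- sign_off(): hands the job in, once; it reports no verdict.
Trained networks look in a picture, given as the dict that the camera call returned (one of the last four; its "shot" number tells which), for a name from the list of things; names that differ only in an ending like _2 or _b are one class to them, and where a whole thing is asked for, a point or a joint stands for the part that bears it (a point fixed in the world has none). Each returns a list of dicts, best first, with "score" (0 to 1); they miss things now and then, are a little off and sometimes report something else, mostly with a low value. They report only what shows in the picture. A call takes as long as a camera call. They do not tell look-alikes from the thing itself.
- look_for(label, picture): "extent" ([left, top, width, height] in pixels, round what is visible of it).
- spot_point(label, picture): "location" ([column, row] in pixels: a listed point, or the origin of a listed thing).
The state is a dict: "time_s": time; "qpos": joint angles; "qvel": joint speeds; "joint_efforts": joint torques, N m; "ee_pos": TCP position; "ee_rot": TCP orientation; "wrist_force": force on the tool from outside, world axes, zero at the start; "ft_torque": the same for the moment, N m; "finger_gap": finger opening in m.
Only numpy, scipy, OpenCV 4.12 (cv2) and the standard library are available. Lean on these libraries where they do the work, as an engineer would, in place of code of your own. Each camera call takes 0.05 s, during which the arm holds its last target.

## Working session

There is one attempt and no reset: what is moved stays moved. The work goes in short steps, each a Python script; the robot and the scene stay as the last script left them, time stands still between calls to the robot, and variables do not carry over. Pictures are saved under pics/ and viewed, and the job is handed in when it is done.

```bash
ls; mkdir -p pics; python3 - <<'E'
from plant import *
import cv2,numpy as np
for n in ["scene","top"]:
    f=grab_frame(n); cv2.imwrite(f"pics/{n}0.png",cv2.resize(f["img"][:,:,::-1],(800,600),interpolation=cv2.INTER_CUBIC))
    print(n,f["camera_matrix"].tolist(),np.round(f["extrinsics"],4).tolist())
    for l in ["tray_grip","tray_seat","scale_seat","cage","leaf","gate_hinge","knob"]:
        print(l,[(np.round(d["location"],1).tolist(),round(d["score"],2)) for d in spot_point(l,f)])
print(state())
E
```

```text
pics
scene [[471.33176524025197, 0.0, 252.63128224754504], [0.0, 471.33176524025197, 188.83776570234846], [0.0, 0.0, 1.0]] [[-0.7438, 0.4317, -0.5103, 1.2819], [0.6682, 0.462, -0.5831, 0.9], [-0.016, -0.7747, -0.6321, 1.1451], [0.0, 0.0, 0.0, 1.0]]
tray_grip [([197.4, 156.4], 0.75), ([244.9, 182.9], 0.37)]
tray_seat [([201.4, 173.5], 0.9), ([201.0, 203.2], 0.44)]
scale_seat [([200.4, 203.5], 0.96), ([248.8, 136.7], 0.84), ([177.8, 253.5], 0.53)]
cage [([291.8, 257.9], 0.93)]
leaf [([321.7, 280.9], 0.55)]
gate_hinge [([257.0, 275.7], 0.71), ([325.3, 243.8], 0.64)]
knob [([280.7, 195.5], 0.71)]
top [[482.0588716388498, 0.0, 258.62218315878664], [0.0, 482.0588716388498, 193.7573205630543], [0.0, 0.0, 1.0]] [[0.0288, -0.9926, 0.1181, 0.3344], [-0.9995, -0.0305, -0.0125, 0.004], [0.016, -0.1176, -0.9929, 1.4314], [0.0, 0.0, 0.0, 1.0]]
tray_grip [([390.1, 223.7], 0.86)]
tray_seat []
scale_seat [([373.2, 305.8], 0.73), ([309.5, 164.0], 0.67), ([279.8, 114.6], 0.65)]
cage [([182.1, 192.6], 0.6)]
leaf [([141.7, 190.4], 0.8)]
gate_hinge [([133.5, 183.7], 0.62), ([290.6, 222.0], 0.16)]
knob [([249.9, 230.4], 0.55), ([192.3, 180.3], 0.5)]
{'time_s': 0.8, 'qpos': array([-8.22823878e+01,  1.26287065e+01,  8.74609052e+01, -1.09526274e-03,
        7.99109580e+01, -7.22606856e+00]), 'qvel': array([-0.04013429,  0.07965336, -0.05581004,  0.14261182,  0.04181303,
        0.02248468]), 'joint_efforts': array([ 1.24994804e-03, -4.96785235e+01, -3.89710701e+01,  7.99568693e-05,
        5.68126379e-04,  8.39057719e-06]), 'ee_pos': array([ 0.16114648, -0.60386475,  0.21090208]), 'ee_rot': array([[ 2.57872692e-01, -9.66178904e-01, -1.99852891e-05],
       [-9.66178904e-01, -2.57872692e-01,  7.32675798e-06],
       [-1.22326193e-05,  1.74199939e-05, -1.00000000e+00]]), 'wrist_force': array([-0.28949985,  0.08643388, -0.66373946]), 'ft_torque': array([-0.03764906, -0.01914311,  0.03493012]), 'finger_gap': 0.08525138377079479}
```

View pics/scene0.png

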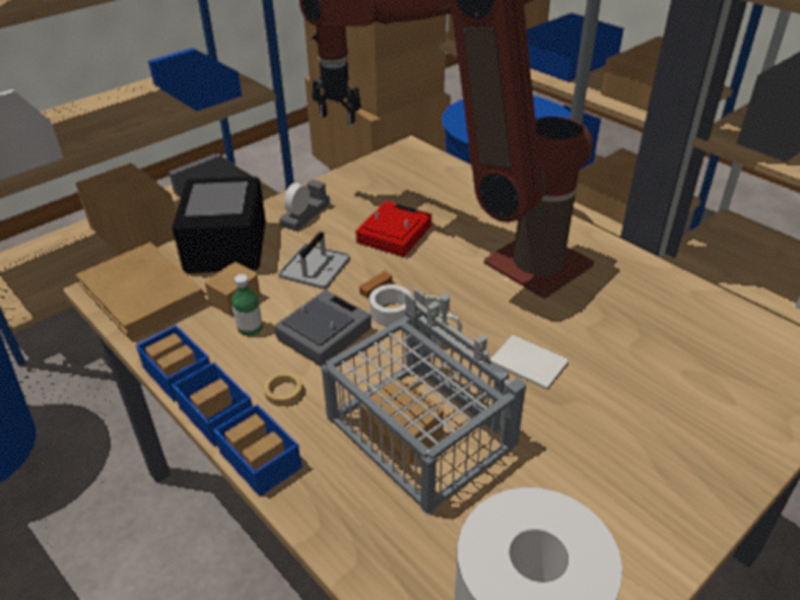

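View pics/top0.png

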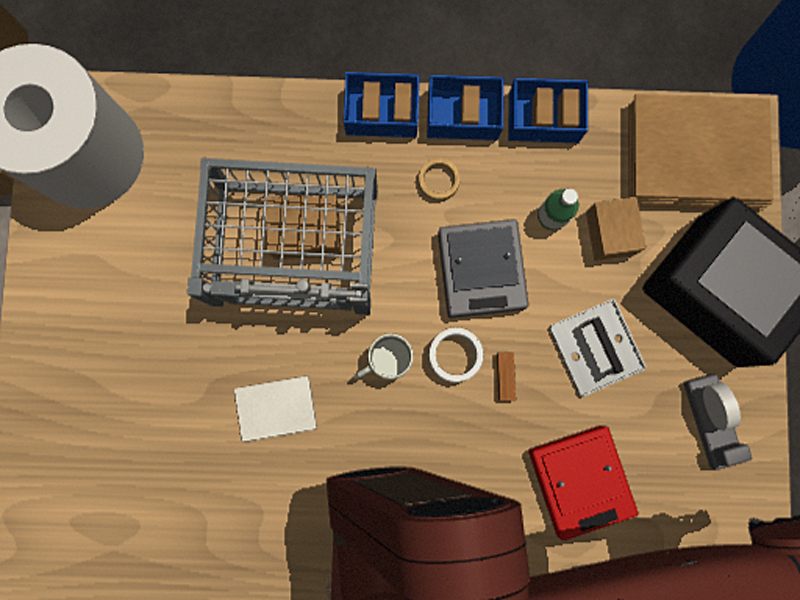

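```bash
cat > h.py <<'E'
from plant import *
import cv2,numpy as np
def px2w(f,px,z):
    K=f["camera_matrix"];T=f["extrinsics"]
    d=T[:3,:3]@np.linalg.solve(K,np.array([px[0],px[1],1.0])); o=T[:3,3]
    return o+d*(z-o[2])/d[2]
def w2px(f,p):
    T=f["extrinsics"]; c=T[:3,:3].T@(np.asarray(p)-T[:3,3]); u=f["camera_matrix"]@c
    return u[:2]/u[2]
def crop(f,x,y,w,h,s,name):
    im=f["img"][y:y+h,x:x+w,::-1]
    cv2.imwrite("pics/"+name,cv2.resize(im,None,fx=s,fy=s,interpolation=cv2.INTER_CUBIC))
E
python3 - <<'E'
from h import *
f=grab_frame("top"); crop(f,270,130,150,130,5,"top_ts.png"); crop(f,115,90,133,120,6,"top_cage.png")
g=grab_frame("scene"); crop(g,200,180,140,110,5,"sc_cage.png"); crop(g,170,140,80,90,6,"sc_ts.png")
E
```

```text
(no output)
```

View pics/top_ts.png

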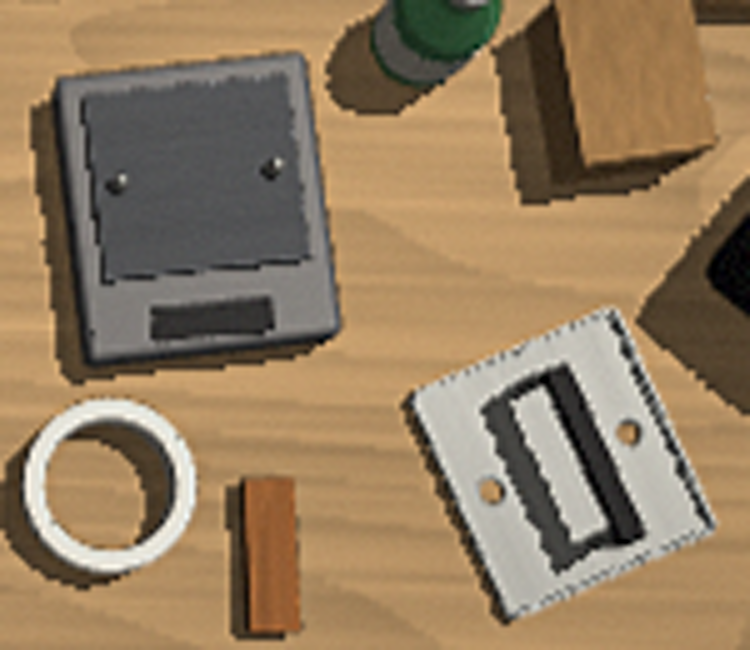

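View pics/top_cage.png

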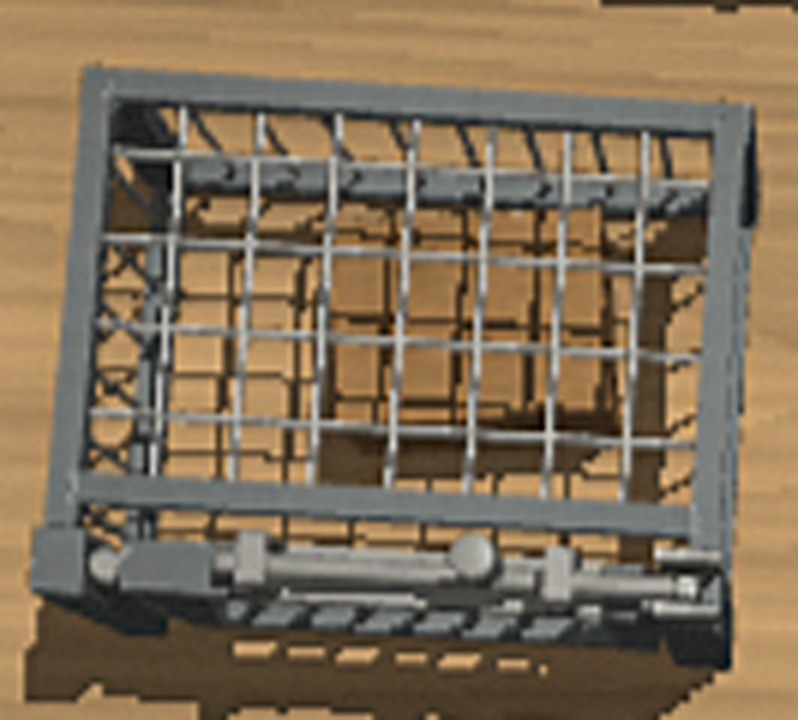

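View pics/sc_cage.png

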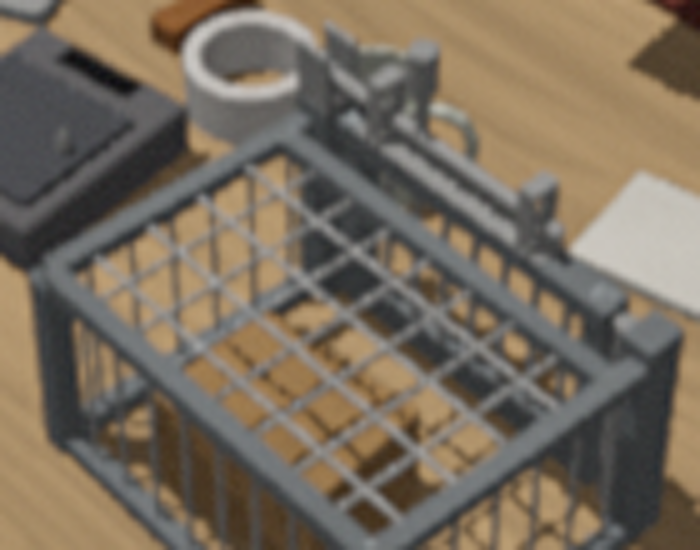

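View pics/sc_ts.png

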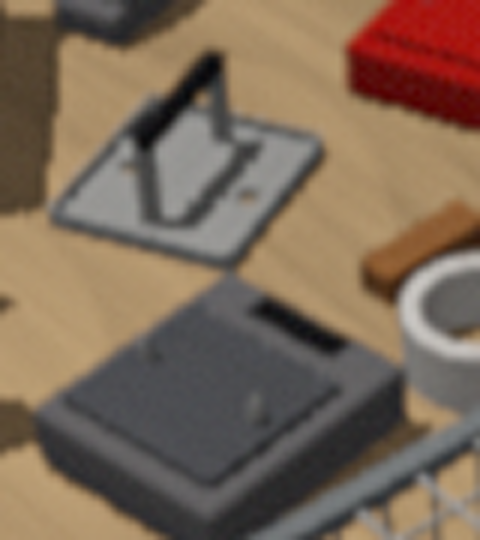

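```bash
python3 - <<'E'
from h import *
f=grab_frame("top"); g=grab_frame("scene")
T=lambda x,y,z: px2w(f,(270+x/5-.4,130+y/5-.4),z)
C=lambda x,y,z: px2w(f,(115+x/6-.42,90+y/6-.42),z)
S=lambda x,y,z: px2w(g,(170+x/6-.42,140+y/6-.42),z)
SC=lambda x,y,z: px2w(g,(200+x/5-.4,180+y/5-.4),z)
def rep(n,a,b):
    d=a-b; print(n,np.round((a+b)/2,4),"len",np.round(np.hypot(*d[:2]),4),"ang",np.round(np.degrees(np.arctan2(d[1],d[0])),2))
rep("pegs top",T(119,182,.066),T(274,167,.066))
rep("pegs scene",S(256,407,.066),S(152,352,.066))
rep("holes top",T(492,491,.004),T(629,433,.004))
rep("holes scene",S(248,194,.005),S(128,166,.005))
rep("bar top",T(561,370,.08),T(628,539,.08))
rep("bar scene",S(143,135,.075),S(213,62,.075))
rep("roof back",C(85,68,.15),C(755,105,.15))
rep("roof front",C(78,500-10,.15),C(690,518-2,.15))
rep("strap tops",C(250,550,.218),C(560,565,.218))
print("knob top",C(473,556,.26),"scene",SC(425,45,.26))
print("hinge post",C(58,550,.17))
for l,z in [("knob",.243),("gate_hinge",.17),("cage",0),("leaf",0),("tray_grip",.073),("tray_seat",0),("scale_seat",.057)]:
  for n,fr in (("t",f),("s",g)):
    for d in spot_point(l,fr): print(l,n,np.round(px2w(fr,d["location"],z),4)[:2],round(d["score"],2))
E
```

```text
pegs top [ 0.586  -0.1555  0.066 ] len 0.0899 ang 97.4
pegs scene [ 0.5883 -0.1556  0.066 ] len 0.082 ang 100.31
holes top [ 0.4309 -0.3824  0.004 ] len 0.0898 ang 114.3
holes scene [ 0.4322 -0.3862  0.005 ] len 0.0901 ang 116.44
bar top [ 0.4307 -0.3809  0.08  ] len 0.1014 ang 21.77
bar scene [ 0.4343 -0.3833  0.075 ] len 0.0908 ang 22.74
roof back [0.7273 0.1969 0.15  ] len 0.3049 ang 88.68
roof front [0.5351 0.204  0.15  ] len 0.2734 ang 89.33
strap tops [0.5015 0.1835 0.218 ] len 0.1309 ang 88.98
knob top [0.49715747 0.14968794 0.26      ] scene [0.49734742 0.14750892 0.26      ]
hinge post [0.50666965 0.34255159 0.17      ]
knob t [0.4996 0.1459] 0.55
knob s [0.5005 0.1484] 0.5
gate_hinge t [0.5047 0.3147] 0.82
gate_hinge t [ 0.3614 -0.1898] 0.71
gate_hinge t [ 0.4054 -0.0974] 0.57
gate_hinge s [0.5016 0.3195] 0.77
gate_hinge s [ 0.5019 -0.0423] 0.19
gate_hinge s [0.7229 0.2867] 0.17
cage s [0.4964 0.2019] 0.69
leaf t [0.5008 0.3197] 0.7
leaf s [0.5106 0.3228] 0.62
tray_grip t [ 0.4268 -0.3832] 0.87
tray_grip s [ 0.4314 -0.4042] 0.68
tray_grip s [ 0.4861 -0.2942] 0.24
tray_seat t [ 0.4297 -0.3759] 0.73
tray_seat s [ 0.4205 -0.3906] 0.68
scale_seat t [ 0.5854 -0.1614] 0.78
scale_seat t [ 0.1812 -0.3423] 0.7
scale_seat s [ 0.5864 -0.1604] 0.97
scale_seat s [ 0.4553 -0.0745] 0.75
scale_seat s [0.4419 0.0435] 0.67
scale_seat s [ 0.1958 -0.3634] 0.59
```

```bash
cat >> h.py <<'E'
def R(deg):
    a=np.radians(deg); x=np.array([np.cos(a),np.sin(a),0]); z=np.array([0,0,-1.]); return np.column_stack([x,np.cross(z,x),z])
def st(t=""):
    s=state(); print(t,round(s["time_s"],2),np.round(s["ee_pos"],4),"F",np.round(s["wrist_force"],1),"T",np.round(s["ft_torque"],2),"gap",round(s["finger_gap"],4))
    return s
E
python3 - <<'E'
from h import *
f=grab_frame("top"); g=grab_frame("scene")
for l in ["spray","mug","tape","carton","block"]:
  for n,fr in (("t",f),("s",g)):
    for d in spot_point(l,fr)[:2]: print(l,n,np.round(px2w(fr,d["location"],0),4)[:2],round(d["score"],2))
goto([.431,-.3825,.20],R(-66)); st()
move_straight([.431,-.3825,.12],speed=.2); s=st()
f=grab_frame("top"); crop(f,320,130,160,130,5,"a1.png")
g=grab_frame("scene"); crop(g,160,110,110,100,6,"a2.png")
E
```

```text
spray t [ 0.6832 -0.3053] 0.74
spray s [ 0.6965 -0.2897] 0.82
spray s [ 0.4134 -0.1269] 0.68
mug t [0.3985 0.0034] 0.9
mug t [0.5025 0.3239] 0.53
mug s [0.3827 0.0032] 0.7
tape t [ 0.4141 -0.1117] 0.86
tape t [0.3986 0.0103] 0.47
tape s [ 0.4149 -0.1009] 0.77
carton t [0.5232 0.3659] 0.6
carton t [ 0.647  -0.4126] 0.57
carton s [ 0.6555 -0.406 ] 0.66
block t [ 0.3637 -0.2186] 0.65
block s [ 0.3616 -0.2319] 0.53
 3.62 [ 0.4305 -0.3834  0.2001] F [-0.5 -0.3  0.1] T [-0.02  0.02 -0.  ] gap 0.0855
 4.17 [ 0.4307 -0.3833  0.1204] F [ 1.  -1.4  0.6] T [ 0.02 -0.02  0.07] gap 0.0851
```

View pics/a2.png

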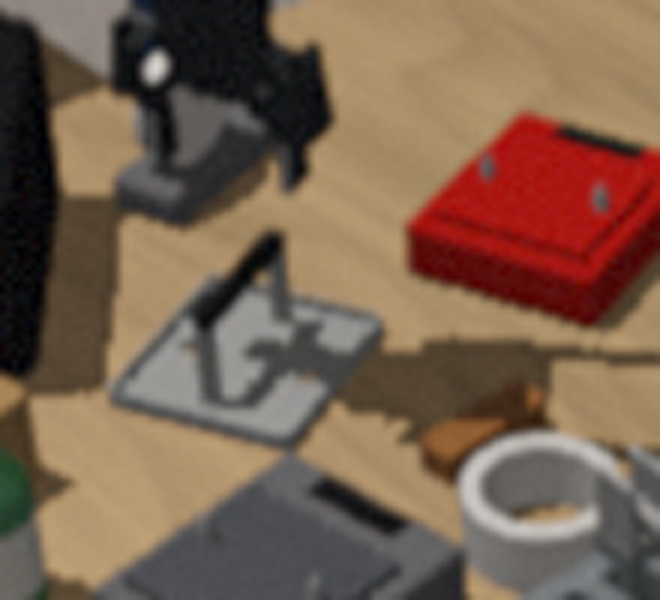

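View pics/a1.png

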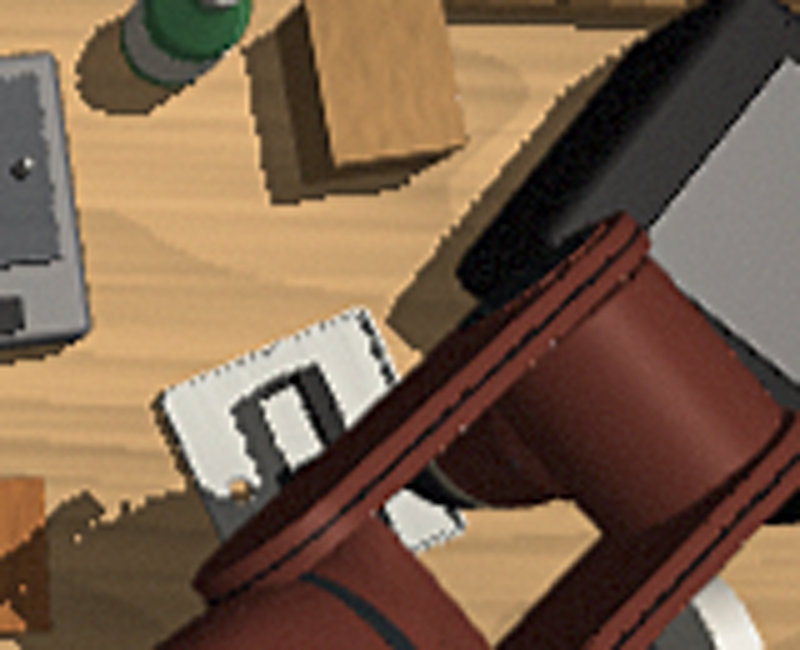

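```bash
python3 - <<'E'
from h import *
g=grab_frame("scene"); print((w2px(g,[.4307,-.3833,.133])-[160,110])*6)
hit=move_straight([.431,-.3825,.056],speed=.12,threshold=8); st(hit)
set_gripper(.0,60); st()
hit=move_straight([.431,-.3825,.075],speed=.06); st(hit)
g=grab_frame("scene"); crop(g,160,110,110,100,6,"b2.png")
E
```

```text
[232.65075563 199.41046404]
False 5.0 [ 0.4314 -0.3829  0.0566] F [0.6 0.4 0.6] T [-0.   -0.02  0.02] gap 0.0857
 5.67 [ 0.4312 -0.3829  0.0565] F [-0.3  1.1  3.6] T [-0.    0.09  0.03] gap 0.0132
False 6.13 [ 0.4312 -0.3827  0.0754] F [ 0.1  0.6 -3. ] T [ 0.04 -0.04 -0.01] gap 0.013
```

View pics/b2.png

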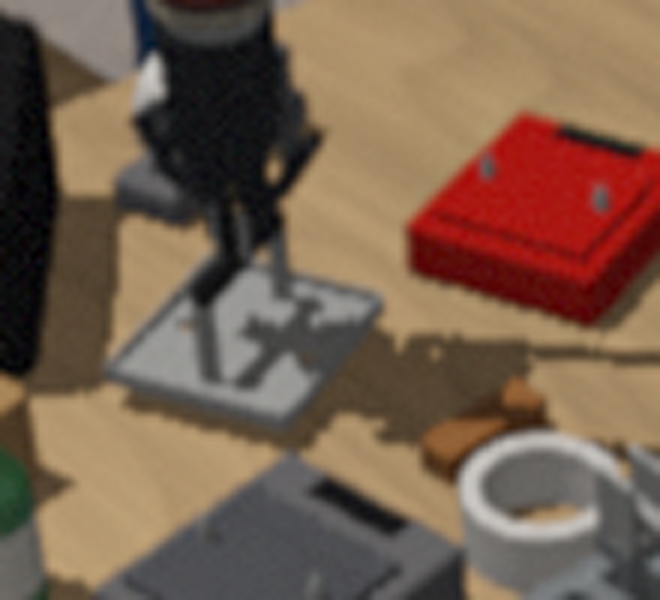

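```bash
python3 - <<'E'
from h import *
move_straight([.431,-.3825,.18],speed=.2); st()
goto([.586,-.1555,.18],R(-82.6)); s=st(); print(np.degrees(np.arctan2(s["ee_rot"][1,0],s["ee_rot"][0,0])))
move_straight([.586,-.1555,.145],speed=.1); s=st()
dwell(.3); st()
f=grab_frame("top"); crop(f,260,120,130,100,6,"c1.png")
g=grab_frame("scene"); crop(g,160,150,100,90,7,"c2.png")
for n,fr in (("t",f),("s",g)):
  for l in ["tray_seat","scale_seat","tray_grip"]:
    print(n,l,[(np.round(d["location"],1).tolist(),round(d["score"],2)) for d in spot_point(l,fr)])
E
```

```text
6.86 [ 0.4304 -0.3818  0.1787] F [-0.7 -0.1 -2.4] T [ 0.04  0.   -0.06] gap 0.013
 7.92 [ 0.5852 -0.1562  0.179 ] F [-0.1 -0.9 -3.8] T [ 0.01 -0.02 -0.04] gap 0.013
-82.59562113152018
 8.43 [ 0.5855 -0.156   0.1445] F [-0.1  0.2 -2.2] T [-0.02 -0.01  0.01] gap 0.0132
 8.72 [ 0.5864 -0.1557  0.1458] F [ 0.4 -0.6 -3. ] T [-0.04  0.02  0.01] gap 0.0129
t tray_seat [([142.8, 191.7], 0.53)]
t scale_seat [([371.8, 302.9], 0.73), ([133.9, 185.1], 0.64)]
t tray_grip [([316.1, 155.7], 0.58), ([323.4, 242.7], 0.3)]
s tray_seat [([204.9, 198.6], 0.92)]
s scale_seat [([202.0, 202.8], 0.7), ([248.5, 139.1], 0.66)]
s tray_grip [([198.1, 184.3], 0.62)]
```

View pics/c1.png

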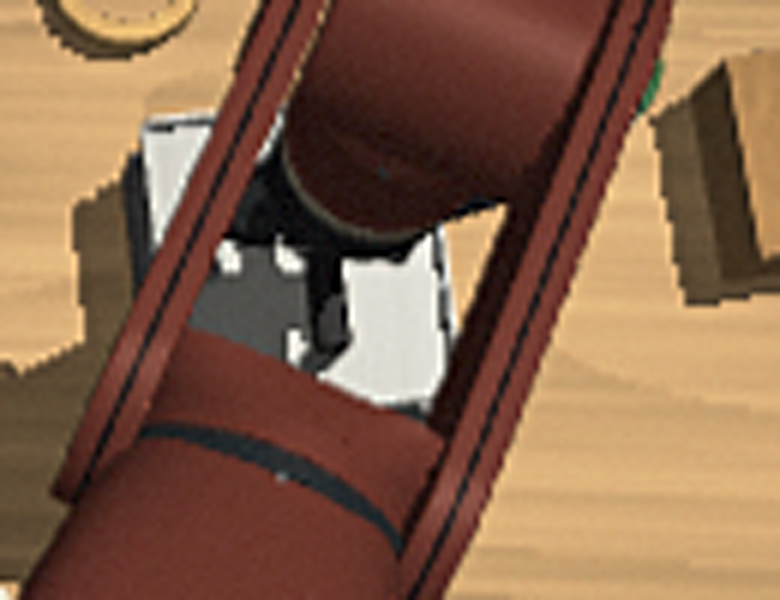

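View pics/c2.png

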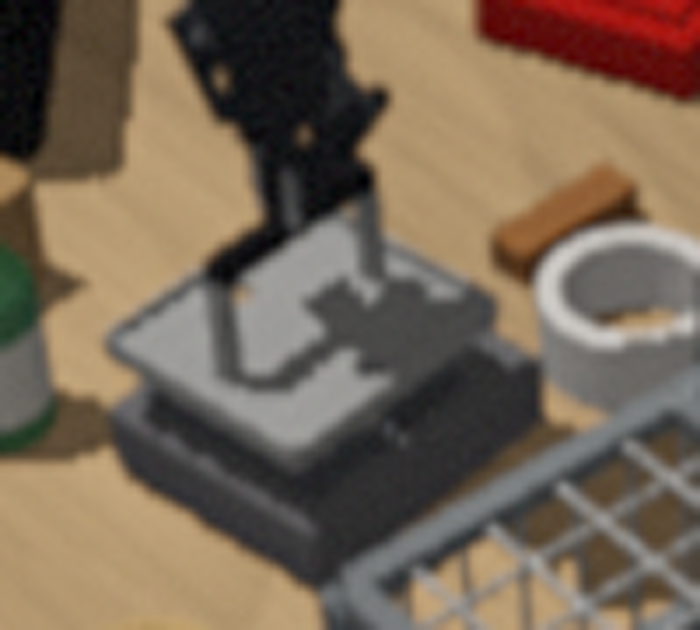

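```bash
python3 - <<'E'
from h import *
g=grab_frame("scene")
S=lambda x,y,z: px2w(g,(160+x/7-.43,150+y/7-.43),z)
print((S(108,342,.1)+S(497,302,.1))/2)
x,y=.5866,-.1550
move_straight([x,y,.134],speed=.1); st()
hit=move_straight([x,y,.1135],speed=.03,threshold=7); st(hit)
g=grab_frame("scene"); crop(g,160,150,100,90,7,"d2.png")
E
```

```text
[ 0.58832282 -0.1540283   0.1       ]
 9.43 [ 0.5857 -0.1546  0.1327] F [-0.6  0.3 -2.8] T [0.01 0.   0.02] gap 0.013
False 10.27 [ 0.5868 -0.1556  0.1139] F [-0.  -2.9 -0.2] T [-0.64  0.06  0.05] gap 0.0131
```

View pics/d2.png

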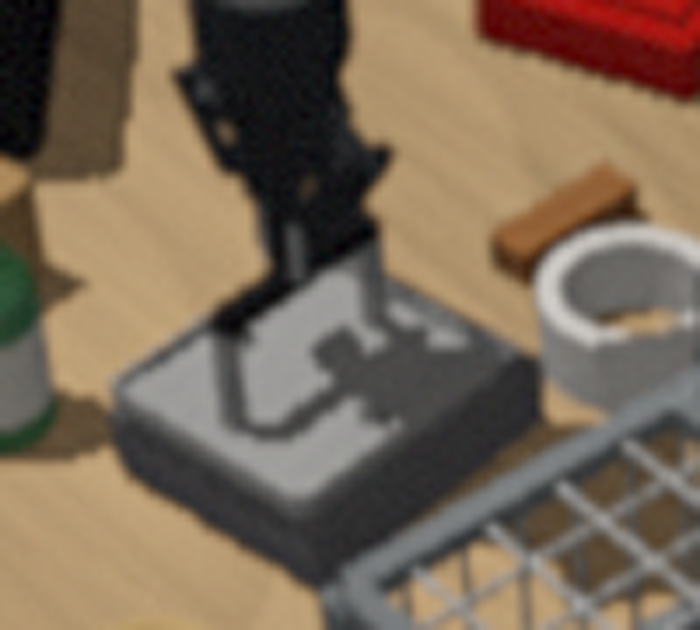

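```bash
python3 - <<'E'
from h import *
hit=move_straight([.5868,-.1558,.110],speed=.02,threshold=6); s=st(hit)
set_gripper(.06); s=st()
p=s["ee_pos"]
move_straight([p[0],p[1],.20],speed=.15); st()
goto([.47,.0,.30],R(-90)); st()
f=grab_frame("top"); crop(f,260,120,130,100,6,"e1.png")
g=grab_frame("scene"); crop(g,160,150,100,90,7,"e2.png")
E
```

```text
True 10.53 [ 0.587  -0.156   0.1135] F [-1.4 -0.3  4.3] T [0.01 0.16 0.05] gap 0.013
 11.03 [ 0.5863 -0.1567  0.1123] F [-0.1  0.8  0.5] T [-0.03 -0.04 -0.03] gap 0.0601
 11.77 [ 0.5858 -0.1565  0.1991] F [ 0.3  0.5 -0.7] T [ 0.01  0.02 -0.02] gap 0.0602
 12.65 [ 4.701e-01 -4.000e-04  2.989e-01] F [ 0.2 -0.6 -0.8] T [-0.02 -0.05 -0.02] gap 0.06
```

View pics/e1.png

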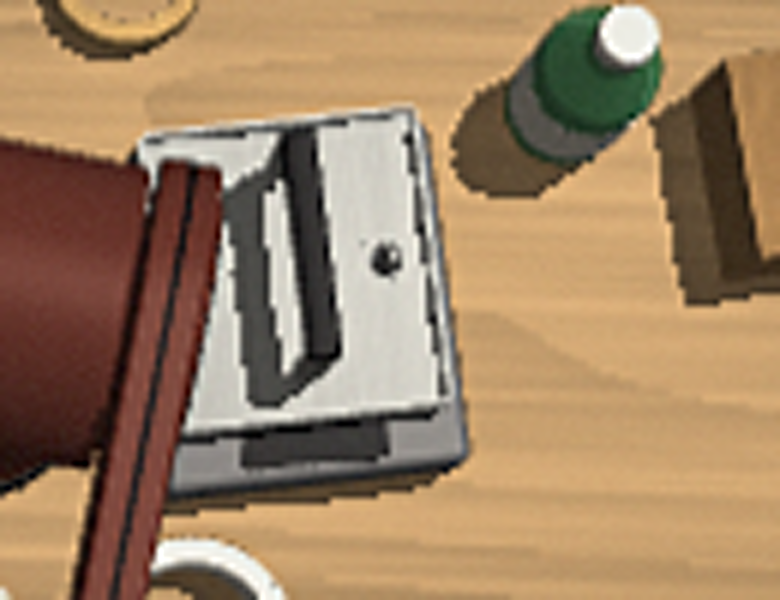

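View pics/e2.png

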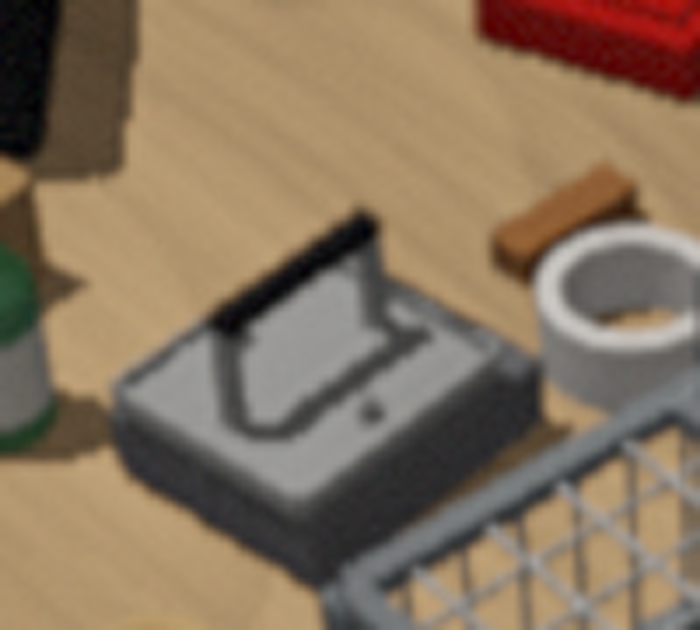

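```bash
python3 - <<'E'
from h import *
goto([.4985,.1485,.30],R(-91)); st()
h=move_straight([.4985,.1485,.226],speed=.1,threshold=6); st(h)
g=grab_frame("scene"); crop(g,200,150,140,110,5,"f2.png")
f=grab_frame("top"); crop(f,115,90,133,120,6,"f1.png")
E
```

```text
13.4 [0.4986 0.1483 0.299 ] F [-0.3 -0.3 -0.8] T [ 0.01 -0.03 -0.02] gap 0.0599
False 14.29 [0.499  0.1484 0.2267] F [ 1.  -0.5  0.4] T [0.06 0.   0.03] gap 0.0602
```

View pics/f2.png

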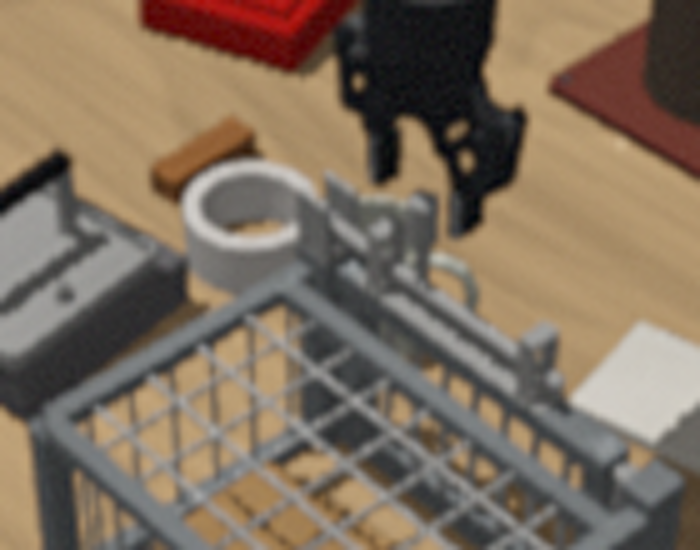

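View pics/f1.png

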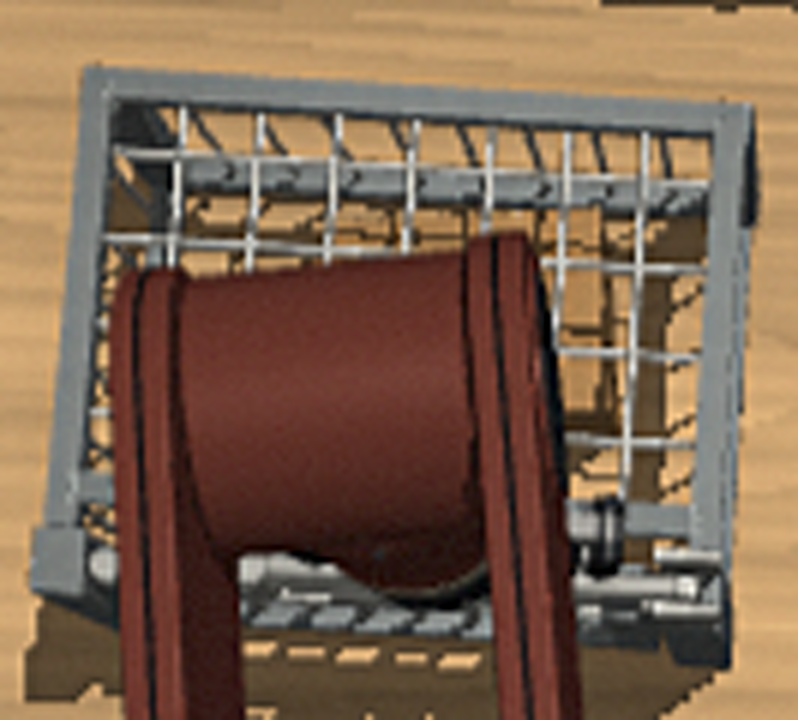

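```bash
python3 - <<'E'
from h import *
set_gripper(.0,25); s=st()
g=grab_frame("scene"); crop(g,200,150,140,110,5,"g2.png")
dwell(.2); st()
E
```

```text
14.83 [0.4988 0.1486 0.2264] F [-0.3  1.   1.9] T [ 0.   -0.03  0.03] gap 0.0188
 15.08 [0.4987 0.1486 0.2264] F [0.3 0.5 3.4] T [0.11 0.01 0.01] gap 0.0187
```

View pics/g2.png

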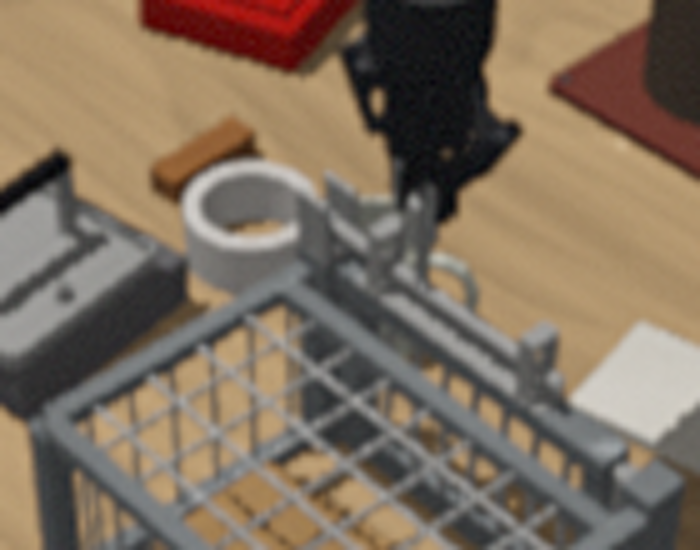

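```bash
python3 - <<'E'
from h import *
h=move_straight([.4988,.1486,.2395],speed=.03,threshold=12); st(h)
g=grab_frame("scene"); crop(g,200,150,140,110,5,"h2.png")
if not h:
    for i in range(1,5):
        h=move_straight([.4988+.0002*i,.1486+.009*i,.2395],speed=.04,threshold=14); st(h)
        if h: break
g=grab_frame("scene"); crop(g,200,150,140,110,5,"h3.png")
E
```

```text
False 15.68 [0.4987 0.1485 0.2394] F [ 0.6  0.9 -1.5] T [-0.01 -0.08 -0.01] gap 0.0186
False 16.11 [0.4989 0.1582 0.2394] F [ 0.   1.3 -2. ] T [ 0.15 -0.08  0.04] gap 0.019
False 16.48 [0.4992 0.1672 0.2395] F [ 1.3  1.7 -1.5] T [ 0.13 -0.09 -0.01] gap 0.0186
False 16.86 [0.4994 0.1761 0.2395] F [ 0.   0.8 -2.5] T [ 0.17 -0.06  0.03] gap 0.019
False 17.23 [0.4996 0.1851 0.2395] F [ 1.2  0.8 -1.8] T [ 0.2  -0.11  0.05] gap 0.0184
```

View pics/h2.png

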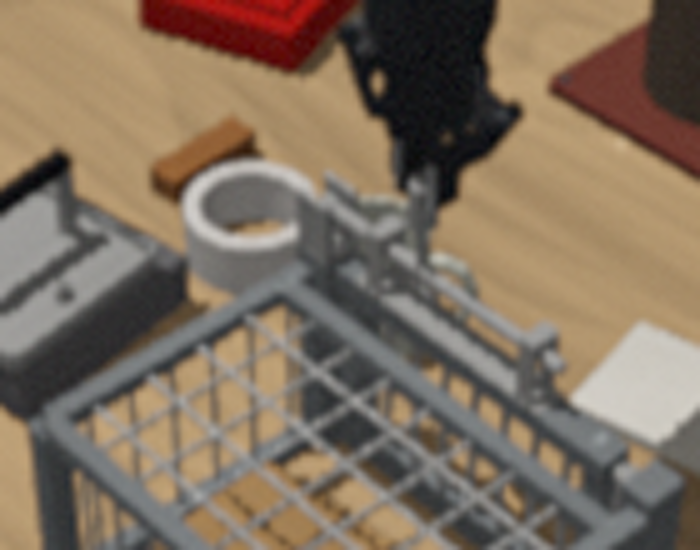

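View pics/h3.png

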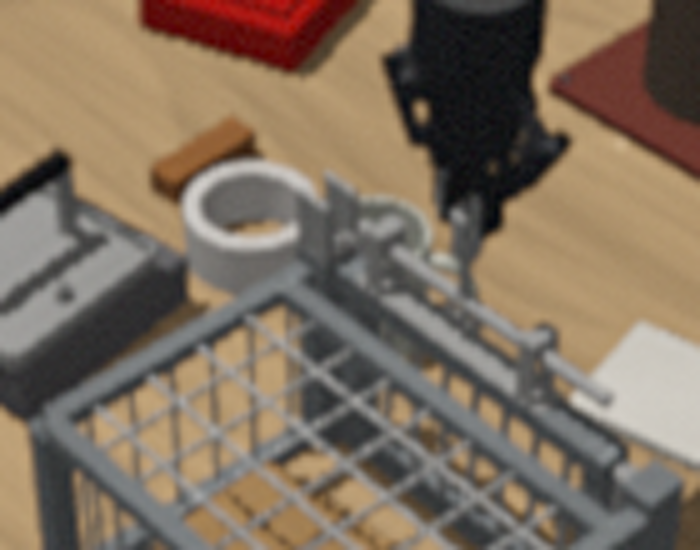

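```bash
python3 - <<'E'
from h import *
set_gripper(0,40)
move_straight([.4996,.1851,.233],speed=.05); st()
H=np.array([.4996+.1385*np.sin(np.radians(1)),.1851+.1385]); r=.1385
for th in np.arange(.055,.3851,.055):
    a=np.radians(1)+th
    h=move_straight([H[0]-r*np.sin(a),H[1]-r*np.cos(a),.233],speed=.06,rotation=R(-91-np.degrees(th)),threshold=15); s=st((round(th,3),h))
    if h: break
f=grab_frame("top"); crop(f,115,90,133,140,5,"i1.png")
g=grab_frame("scene"); crop(g,200,150,140,110,5,"i2.png")
E
```

```text
17.78 [0.4995 0.1849 0.2324] F [ 1.3 -0.8 -1.9] T [-0.12 -0.14  0.04] gap 0.0182
(np.float64(0.055), False) 18.06 [0.4924 0.1853 0.2332] F [ 1.6 -0.9 -0.8] T [-0.14 -0.33  0.02] gap 0.0179
(np.float64(0.11), False) 18.33 [0.4848 0.1861 0.2332] F [ 2.8 -0.6 -2.3] T [-0.2  -0.43  0.06] gap 0.0184
(np.float64(0.165), False) 18.61 [0.4773 0.1873 0.2331] F [ 3.5 -0.5 -0.9] T [-0.15 -0.44  0.05] gap 0.0183
(np.float64(0.22), False) 18.88 [0.4698 0.189  0.2331] F [ 3.3 -0.9 -1.5] T [-0.11 -0.55  0.02] gap 0.0179
(np.float64(0.275), False) 19.16 [0.4625 0.191  0.2331] F [ 3.4 -0.1 -1.8] T [-0.06 -0.63  0.  ] gap 0.018
(np.float64(0.33), False) 19.43 [0.4553 0.1933 0.2331] F [ 4.  -1.1 -1.7] T [-0.08 -0.67  0.04] gap 0.0179
(np.float64(0.385), False) 19.71 [0.4482 0.196  0.2331] F [ 3.1 -0.  -2.1] T [-0.14 -0.71  0.04] gap 0.0183
```

View pics/i1.png

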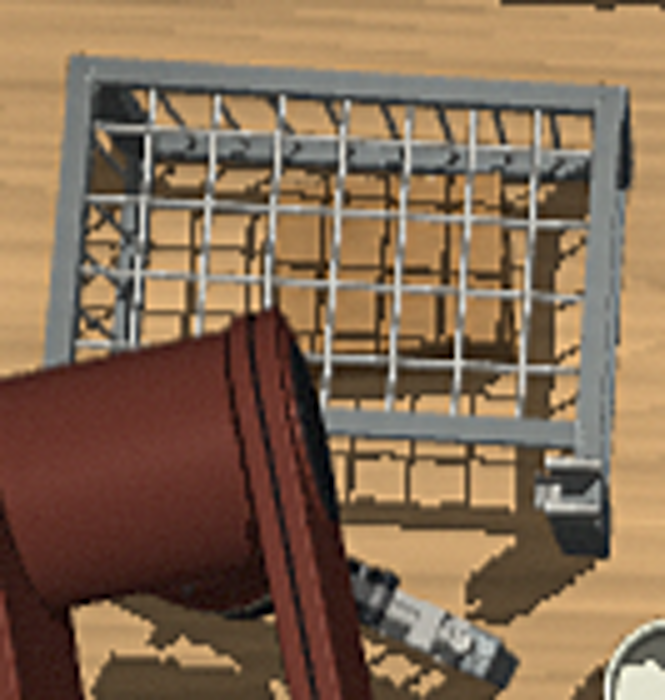

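View pics/i2.png

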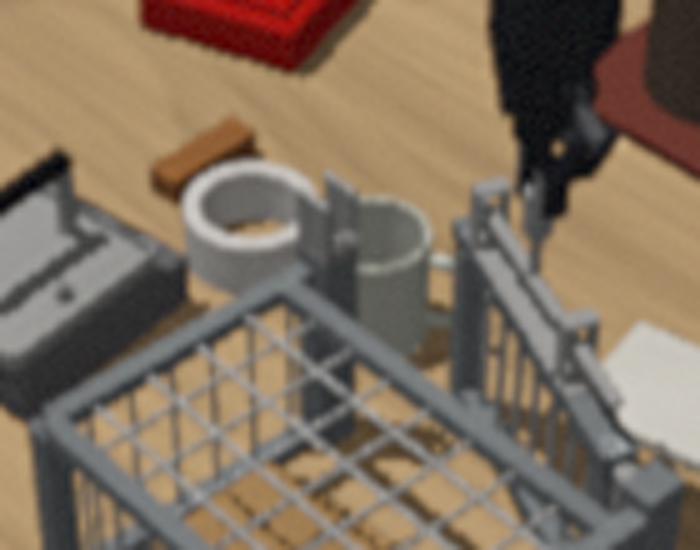

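```bash
python3 - <<'E'
from h import *
dwell(.4); st()
f=grab_frame("top"); C=lambda x,y,z: px2w(f,(115+x/5-.4,90+y/5-.4),z)
e=C(507,671,.17); H=np.array([.502,.3236]); d=e[:2]-H; print(e,np.hypot(*d),"gate",np.arctan2(-d[0],-d[1])-np.radians(1))
g=grab_frame("scene"); S=lambda x,y,z: px2w(g,(200+x/5-.4,150+y/5-.4),z)
print(S(465,228,.17))
cv2.imwrite("pics/j.png",cv2.resize(g["img"][:,:,::-1],(800,600)))
for l in ("mug","knob"): print([np.round(d["location"]).tolist() for d in spot_point(l,g)][:1])
E
```

```text
20.21 [0.4479 0.1961 0.233 ] F [ 4.8 -1.1 -1.2] T [-0.15 -0.79 -0.  ] gap 0.0179
[0.40197603 0.09713033 0.17      ] 0.24757484858338638 gate 0.39844855010855207
[0.42253295 0.11228143 0.17      ]
[[272.0, 215.0]]
[[309.0, 195.0]]
```

View pics/j.png

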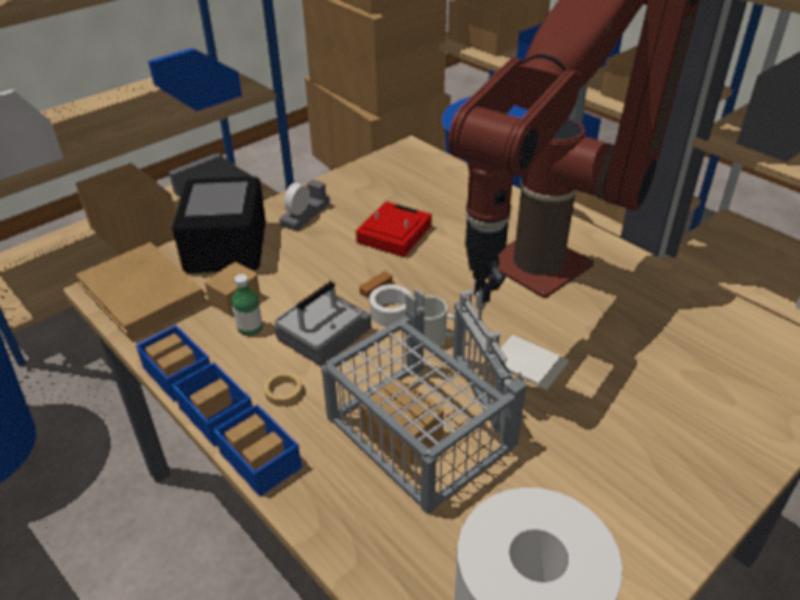

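```bash
python3 - <<'E'
from h import *
st(); sign_off()
E
```

```text
20.41 [0.4478 0.1961 0.233 ] F [ 4.9 -1.5 -1.6] T [-0.23 -0.77 -0.01] gap 0.018
the job is handed in; nothing more can be done
```

The job is handed in at about 20.4 s of the 54 s allowed, with the gripper holding the gate still and ajar by the bolt knob.

- **Tray:** It is on the grey scale, not the red look-alike, and released. Between the two cameras each peg shows through its hole. When I pressed it down it stopped at the seated height and looked level.
- **Bolt:** I lifted it 13 mm, then pulled it back about 36 mm. The force on the tool stayed around 2–3 N, with no catch against the keeper.
- **Gate:** By the arm's path it is open 0.385 rad, about 91 mm at the free edge. The top picture gave 0.40 rad, about 94 mm, but put the edge 248 mm from the hinge instead of 238 mm. A point picked on the leaf's end in the scene picture gave less, about 80 mm. I did not settle that disagreement and relied on the arm's value.
- **Bystanders:** In the last scene picture the other things look unmoved. I did not measure their positions again.

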